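Restock the analyser's reagents

TASK

Restock the reagents: walk the heavy keg over to its round mat by its cap, in short steps on its bottom rim - tipped clearly on to the edge nearest the robot and swung forward, set down, then the far edge, then the near edge again and so on - without ever lifting it clear of the counter or tipping it right over, and leave it standing inside the mat. Hang every cartridge that is there on a hook of its own by its window (any hook, the keg or the cartridges first), and when all of it is in place and let go, prime the pump with two full clockwise turns of its hand crank. Knock none of the other bottles, jars and tubes over.

Things in the scene. Friction and masses are not known exactly. Their poses are not given: they have to be found in the camera images.
- keg: full steel reagent keg, an upright plain cylinder 110 mm in diameter and 130 mm high with sharp bottom rim, about 0.85 kg, too wide for the gripper. On the middle of its top stands a fixed round black cap, 36 mm diameter, from 130 to 170 mm above the keg's foot, to hold it by. Origin: centre of its underside; z up along its axis. Starts upright on the counter, to the right as the robot sees it.
- bay: the keg's place: a flat round grey mat 150 mm in diameter with a dark 120 mm disc in its middle, flush with the counter (nothing to bump into), 160 to 260 mm to the left (+y) of the keg's start. Origin: its centre, z = 0.
- tray: fixed empty grey tray (100 x 110 x 40 mm) at the back of the counter, beyond the keg's way; it tells the keg's far side (towards the tray) from its near side (towards the robot). Origin: centre of its underside, on the counter.
- rail: fixed low hanging rail: a level steel bar 400 mm long, 12 mm thick, its centre line 127 mm above the counter, on two posts at its ends. Three equal hooks stand 120 mm apart on it and point to the rail's -x, roughly at the robot. Each hook is a level rod 8 mm thick, 127 mm up, reaching 72 mm out from the bar, and ends in an upturned tip whose top is 145 mm above the counter, 80 mm out. Origin: on the counter under the bar's middle; the bar lies along the rail's y.
- crank (a joint): hand crank of the priming pump (a round white drum, 100 mm across, 66 mm high, fixed, with blue band), turning about a vertical axis: 0 at the start, growing clockwise seen from above, in rad; two full turns are 12.57, a stop at 13.4. It turns stiffly at about 0.05 N m and stays where it is left. Its flat arm lies 78 to 88 mm above the counter.
- crank_grip (a point): middle of the crank's upright flat black handle: 32 mm long radially (its x, pointing away from the axis), 12 mm thick (its y, the way it travels), from 86 to 136 mm above the counter, fixed to the arm so that it turns with it; this point is 112 mm up and 45 mm from the axis.
- crank_axis (a point): point on the crank's axis at the height of crank_grip.
- pack0: reagent cartridge of rigid white plastic, about 0.25 kg, 140 mm tall, standing upright; may be absent. From below: body 60 mm (x) by 64 mm (y) by 66 mm high with a heavy grey foot (stable); then an open window right through along x, 36 mm wide (y), 40 mm high (66 to 106 mm up), between two 8 mm wide uprights; then a solid grip block 14 mm (x) by 52 mm (y), 106 to 140 mm up. Origin: centre of its underside; z up.
- eye0 (a point): point of cartridge pack0 in the middle of the underside of the grip block (top of the window), 106 mm above its foot; this face rests on the hook when it hangs. Same axes as the cartridge.
- hook0 (a point): hook resting point: top of the hook's level rod, 40 mm out from the bar (middle of the throat), 131 mm above the counter. Axes as the rail's: -x points out to the hook's tip.
- pack1: reagent cartridge of rigid white plastic, about 0.25 kg, 140 mm tall, standing upright; may be absent. From below: body 60 mm (x) by 64 mm (y) by 66 mm high with a heavy grey foot (stable); then an open window right through along x, 36 mm wide (y), 40 mm high (66 to 106 mm up), between two 8 mm wide uprights; then a solid grip block 14 mm (x) by 52 mm (y), 106 to 140 mm up. Origin: centre of its underside; z up.
- eye1 (a point): point of cartridge pack1 in the middle of the underside of the grip block (top of the window), 106 mm above its foot; this face rests on the hook when it hangs. Same axes as the cartridge.
- hook1 (a point): hook resting point: top of the hook's level rod, 40 mm out from the bar (middle of the throat), 131 mm above the counter. Axes as the rail's: -x points out to the hook's tip.
- pack2: reagent cartridge of rigid white plastic, about 0.25 kg, 140 mm tall, standing upright; may be absent. From below: body 60 mm (x) by 64 mm (y) by 66 mm high with a heavy grey foot (stable); then an open window right through along x, 36 mm wide (y), 40 mm high (66 to 106 mm up), between two 8 mm wide uprights; then a solid grip block 14 mm (x) by 52 mm (y), 106 to 140 mm up. Origin: centre of its underside; z up.
- eye2 (a point): point of cartridge pack2 in the middle of the underside of the grip block (top of the window), 106 mm above its foot; this face rests on the hook when it hangs. Same axes as the cartridge.
- hook2 (a point): hook resting point: top of the hook's level rod, 40 mm out from the bar (middle of the throat), 131 mm above the counter. Axes as the rail's: -x points out to the hook's tip.
- tube_rack: bystander: low white block with capped sample tubes, loose. Origin: centre of its underside.
- sanitiser: bystander: white bottle 150 mm high, loose. Origin: centre of its underside.
- beaker: bystander: glass beaker 90 mm high, loose. Origin: centre of its underside.
- jar: bystander: amber jar 85 mm high, loose. Origin: centre of its underside.
- vial: bystander: amber jar 80 mm high, 48 mm wide, standing between the keg's place and the rail, loose. Origin: centre of its underside.
Things that resemble listed ones, but are neither listed nor needed, are in the scene too. Leave any pink or red look-alike of the part that bears crank alone.

How it is judged:
On the way, in this order (a step that is already met when the one before it is completed fails the run):
1. the keg, tipped on its near edge (leaning towards the robot by 0.08 rad or more), has been swung at least 15 mm from its start (z of tray in the frame of keg below -0.025 m and angle between keg's own z axis and vertical above 0.08 rad and distance of keg from where it was at the start of the episode above 0.015 m), for 0.1 s.
2. then the keg is tipped on its far edge (leaning away from the robot), at least 35 mm from its start (z of tray in the frame of keg above 0.015 m and angle between keg's own z axis and vertical above 0.08 rad and distance of keg from where it was at the start of the episode above 0.035 m), for 0.1 s.
3. then the keg is tipped on its near edge again, at least 60 mm from its start (z of tray in the frame of keg below -0.025 m and angle between keg's own z axis and vertical above 0.08 rad and distance of keg from where it was at the start of the episode above 0.06 m), for 0.1 s.
4. the keg stands upright on its mat (centres within 20 mm) and every cartridge present hangs on a hook, let go (horizontal distance between keg and bay below 0.02 m and angle between keg's own z axis and vertical below 0.03 rad and linear speed of keg below 0.02 m/s and (distance between eye0 and hook0 below 0.032 m or distance between eye0 and hook1 below 0.032 m or distance between eye0 and hook2 below 0.032 m) and height (world z) of each of eye0, eye1, eye2 above 0.125 m and angle between each of pack0, pack1, pack2's own z axis and vertical below 0.4 rad and contact force between each of pack0, pack1, pack2, keg and the fingers below 0.1 N and (distance between eye1 and hook0 below 0.032 m or distance between eye1 and hook1 below 0.032 m or distance between eye1 and hook2 below 0.032 m) and (distance between eye2 and hook0 below 0.032 m or distance between eye2 and hook1 below 0.032 m or distance between eye2 and hook2 below 0.032 m)), for 0.2 s.
5. then the crank has been turned clockwise by two full turns (12.4 rad or more) (value of joint crank above 12.4 rad), for 0.1 s.
At the end, for the whole second after the job is handed in: Keg upright at rest, its centre within 20 mm of the mat's; every cartridge present hangs free on a hook (eye within 32 mm of the hook's resting point, 125 mm up or more, tilt under 0.4 rad); crank turned 12.4 rad or more (horizontal distance between keg and bay below 0.02 m and angle between keg's own z axis and vertical below 0.03 rad and linear speed of keg below 0.02 m/s and (distance between eye0 and hook0 below 0.032 m or distance between eye0 and hook1 below 0.032 m or distance between eye0 and hook2 below 0.032 m) and height (world z) of each of eye0, eye1, eye2 above 0.125 m and angle between each of pack0, pack1, pack2's own z axis and vertical below 0.4 rad and contact force between each of pack0, pack1, pack2 and the fingers below 0.1 N and (distance between eye1 and hook0 below 0.032 m or distance between eye1 and hook1 below 0.032 m or distance between eye1 and hook2 below 0.032 m) and (distance between eye2 and hook0 below 0.032 m or distance between eye2 and hook1 below 0.032 m or distance between eye2 and hook2 below 0.032 m) and value of joint crank above 12.4 rad); the robot touches nothing.
It fails at once if the keg is lifted clear of the counter (its whole foot more than about 7 mm up) or tipped further than about 0.65 rad ((angle between keg's own z axis and vertical below 0.06 rad and height (world z) of keg above 0.01 m) or (angle between keg's own z axis and vertical below 0.15 rad and height (world z) of keg above 0.0155 m) or (angle between keg's own z axis and vertical below 0.3 rad and height (world z) of keg above 0.0235 m) or height (world z) of keg above 0.034 m).
It fails at once if a bystander is knocked over (angle between any of tube_rack, sanitiser, beaker, jar, vial's own z axis and vertical above 0.6 rad).
Of pack0, pack1, pack2 only 1 to 3 are there at a start; the rules pass over those that are not, and their reading is None.
At some moment in a run one of pack0, pack1, pack2 may be knocked a few centimetres aside while the robot is not near it.
It also fails if it takes over 210 s, if anything falls off the work surface, if the arm or the gripper's body presses on something with over 40 N, if the wrist force passes 120 N, or if a joint passes its speed limit or range.

ROBOT

A 6-joint arm with a two-finger parallel gripper is mounted at the origin on the work surface. World frame = base frame: x ahead of the robot, y to its left, z up, the work surface at z = 0. Lengths are in m, angles in rad, forces in N, time in s.
With the tool pointing down it reaches from about 0.275 to 0.875 m from the base axis. Payload 12.5 kg.
Tool frame: the origin (TCP) lies midway between the tips of the shut fingers; the grasp point (between the pads) lies 19 mm behind it; z points along the fingers, y is the line along which they close (so a half turn about z gives the same grasp; the last joint's range is limited). The gripper opens to 85 mm and grips with 20 to 120 N. Pads are 22 mm wide; open, the fingers measure 114 mm over their backs; the gripper's body (76 mm by 85 mm) begins 54 mm behind the grasp point. The pads swing forward as they close: fully open they stand 13 mm farther back than shut.
Start: joints at [-1.246, 0.351, 1.652, -0, 1.139, -0.085], TCP at [0.219, -0.504, 0.231] pointing down, gripper open.
Joint ranges: [-2.75, 2.75], [-0.79, 2.1], [0.01, 2.65], [-1.57, 4.71], [0.07, 3.14], [-2.87, 2.87]. Speed limits (rad/s): [2.22, 2.22, 2.79, 3.14, 3.14, 3.14].

INTERFACE

Orientations are given as [roll, pitch, yaw] about the fixed x, y, z axes, in that order (R = Rz(yaw) Ry(pitch) Rx(roll)).
In Python, from station import manip gives the robot as it stands.
- The arm moves only by the tool play_rows, never from a script. Its argument "commands" is one flat list of numbers, 7 for each row, row after row: the finger opening in mm, from 0 to 85.4, then the shift along the tool's x, y, z in mm, then the turn, a rotation vector about the tool's x, y, z in degrees. A call has 1 to 5 rows; each row is the pose to reach, as a shift and turn from the pose commanded when the call began, along the tool's axes at that moment; what a row does not reach only later rows make up. A row lasts 1/8 s, in which the tool goes at most 62.5 mm and 10.7 degrees, less where a joint would pass 70% of its speed; a pose out of reach is approached as far as the arm can. A call with a gripper value outside its range is refused whole. The fingers move at their own pace and stop on an object; "newtons" is the grip in N (left out, the last holds). Time passes only in rows, so rows that repeat a pose let the fingers close. It gives the time, the measured TCP pose, the force, the opening and the grip force at its end, in the units of the state.
- manip.state(): the state, without advancing time (a new reading comes with each control period).
- manip.grab_frame(name): name is "scene" or "top" or "wrist"; returns a dict with "frame" (420x560x3 uint8, blue, green, red), "range_z" (420x560 float32, m along the optical axis (not along the pixel's ray), 0 where there is no reading), "mtx" (3x3 intrinsics, pixels), "R" (3x3) and "t" (3): a world point X has camera coordinates R X + t. Camera axes: x right, y down, z forward; pixel columns grow to the right and rows downward; lengths in m; the calibration is good to about 2 mm. A picture is of the moment at which its call begins.
- manip.job_done(): hands the job in; it is judged then, once.
The state is a dict: "time": time; "qpos": joint angles; "dq": joint speeds; "tau": joint torques, N m; "eef_pos": TCP position; "tool_rot": TCP orientation; "wrist_force": force on the tool from outside, world axes, zero at the start; "ft_torque": the same for the moment, N m; "finger_gap": opening from 0.0 (shut) to 1.0 (fully open); "grasp_force": force on a finger pad.
Only numpy, scipy, OpenCV 4.12 (cv2) and the standard library are available. Lean on these libraries where they do the work, as an engineer would, in place of code of your own. Each camera call takes 0.05 s, during which the arm holds its last target. There are 200 camera calls.

## Working session

There is one attempt and no reset: what is moved stays moved. The work goes in short steps, Python scripts to look and compute and a tool call to move; the robot and the scene stay as the last step left them, time stands still between calls to the robot, and variables do not carry over. Pictures are saved under pics/ and viewed, at most 14 in all, crops included, and the job is handed in when it is done.

Besides the shell and the picture viewer there is one more tool, called as a command line: name --argument value ..., lists and objects as JSON in quotes. play_rows: Moves the arm, as the interface text tells. Its arguments: {"type":"object","properties":{"commands":{"type":"array","items":{"type":"number"}},"newtons":{"type":"number"}},"required":["commands"]}

```bash
mkdir -p pics; ls; cat > h.py <<'E'
import numpy as np, cv2
from station import manip
def snap(name,save=None):
    f=manip.grab_frame(name); np.savez('last_%s.npz'%name,**f)
    if save: cv2.imwrite('pics/'+save,f['frame'])
    return f
def load(name): return dict(np.load('last_%s.npz'%name))
def cloud(f):
    z=f['range_z']; v,u=np.mgrid[:z.shape[0],:z.shape[1]]
    K=f['mtx']; c=np.stack([(u-K[0,2])/K[0,0]*z,(v-K[1,2])/K[1,1]*z,z],-1)
    P=(c-f['t'])@f['R']; P[z<=0]=np.nan
    return P
E
python3 - <<'E'
from h import *
print(manip.state())
a=snap('scene','s0.png');b=snap('top','t0.png')
for f in (a,b): print(f['mtx'],f['R'],f['t'])
E
```

```text
pics
{'time': 0.0, 'qpos': array([-1.24560465e+00,  3.51257390e-01,  1.65245748e+00,  2.74408299e-05,
        1.13912104e+00, -8.46232460e-02]), 'dq': array([ 1.10810006e-03,  4.55798736e-04,  3.57469307e-04, -2.09099827e-05,
        4.11571510e-04, -8.67513000e-04]), 'tau': array([-1.26797568e-03, -5.06097901e+01, -2.91409600e+01, -1.52994317e-04,
        4.47160477e-03,  4.25141650e-06]), 'eef_pos': array([ 0.21904658, -0.50411411,  0.23073415]), 'tool_rot': array([-3.14035595e+00, -1.29903167e-04,  4.09803351e-01]), 'wrist_force': array([-0.77094392, -0.25578162,  0.57435425]), 'ft_torque': array([ 0.00649712, -0.00712768,  0.03729152]), 'grasp_force': 0.0, 'finger_gap': 0.9959771482320305}
[[539.08621003   0.         262.12995973]
 [  0.         539.08621003 211.91250008]
 [  0.           0.           1.        ]] [[-0.62728629  0.7787489  -0.00787765]
 [ 0.55306196  0.43832712 -0.7085138 ]
 [-0.54830136 -0.44879782 -0.70565298]] [ 0.36396342 -0.16561969  2.03009916]
[[536.39461672   0.         281.65140224]
 [  0.         536.39461672 198.67037068]
 [  0.           0.           1.        ]] [[ 1.57081818e-02 -9.99873393e-01  2.54002172e-03]
 [-9.85739829e-01 -1.59117060e-02 -1.67522557e-01]
 [ 1.67541763e-01  1.27674209e-04 -9.85864971e-01]] [-0.07930634  0.52714116  1.84955522]
```

View pics/s0.png

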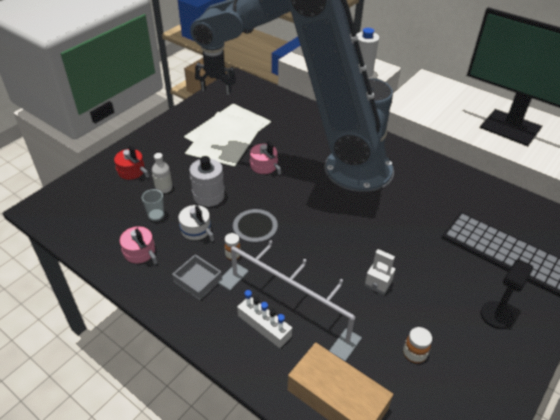

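View pics/t0.png

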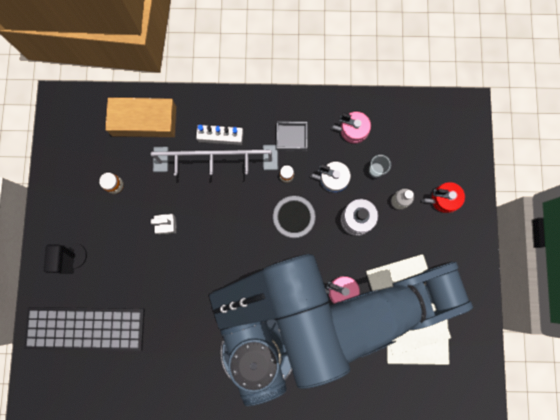

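The scene shows the keg at top (361,217), the grey ring mat at (295,216), the tray at (292,135) and the rail from (160,155) to (270,155). One cartridge stands at (164,224), with the vial at (287,173). Pump candidates are white with a blue band at (335,177), pink at (355,127), red at (450,197) and pink at (344,290). I choose the white one. Next I measure.

```bash
python3 - <<'E'
from h import *
f=load('top');P=cloud(f)
def box(n,u0,u1,v0,v1,zl,zh):
    q=P[v0:v1,u0:u1].reshape(-1,3); q=q[(q[:,2]>zl)&(q[:,2]<zh)]
    c=cv2.minAreaRect((q[:,:2]*1000).astype(np.float32))
    print(n,len(q),'mean',q.mean(0).round(3),'lo',np.percentile(q,2,0).round(3),'hi',np.percentile(q,98,0).round(3),'rect',np.round(c[0]),np.round(c[1]),round(c[2],1))
box('keg cap',340,382,195,240,.155,.185)
box('keg top',335,385,190,240,.12,.14)
box('tray',275,310,120,150,.02,.05)
box('rail bar+hooks',145,285,140,185,.11,.15)
for n,u0,u1 in (('hkA',172,182),('hkB',206,216),('hkC',242,251)): box(n,u0,u1,160,182,.11,.155)
box('pump drum',315,355,158,195,.058,.07)
box('pump arm',312,355,158,195,.075,.095)
box('handle',312,360,150,195,.12,.15)
box('pack top',148,182,208,240,.125,.15)
box('pack body',148,182,208,240,.055,.075)
box('vial',275,298,160,185,.06,.1)
# mat: grey pixels near z=0
im=f['frame'][185:245,265:325].astype(int); g=(im.mean(2)>70)&(P[185:245,265:325,2]<.02)
q=P[185:245,265:325][g]; print('mat',len(q),(np.nanmin(q,0)+np.nanmax(q,0))/2,cv2.minEnclosingCircle((q[:,:2]*1000).astype(np.float32)))
big=cv2.resize(f['frame'][145:240,270:390],None,fx=5,fy=5,interpolation=2)
cv2.imwrite('pics/c1.png',big)
s=load('scene')['frame']; cv2.imwrite('pics/c2.png',np.hstack([cv2.resize(s[190:250,160:280],None,fx=3.3,fy=5),cv2.resize(s[230:340,230:400],None,fx=2.3,fy=2.727)]))
E
```

```text
keg cap 106 mean [ 0.463 -0.337  0.17 ] lo [ 0.446 -0.353  0.159] hi [ 0.48  -0.321  0.179] rect [ 463. -336.] [35. 35.] 51.2
keg top 707 mean [ 0.461 -0.335  0.13 ] lo [ 0.412 -0.386  0.121] hi [ 0.513 -0.287  0.138] rect [ 463. -336.] [106. 112.] 44.6
tray 239 mean [ 0.763 -0.104  0.035] lo [ 0.713 -0.155  0.021] hi [ 0.815 -0.047  0.048] rect [ 765. -102.] [109. 104.] 89.5
rail bar+hooks 571 mean [0.66  0.166 0.134] lo [ 0.6   -0.025  0.122] hi [0.681 0.37  0.146] rect [635. 172.] [ 87. 411.] 2.4
hkA 32 mean [0.615 0.291 0.135] lo [0.59  0.287 0.126] hi [0.642 0.295 0.15 ] rect [616. 291.] [54.  7.] 2.3
hkB 29 mean [0.619 0.172 0.135] lo [0.593 0.168 0.125] hi [0.644 0.175 0.147] rect [618. 172.] [53.  6.] 3.0
hkC 41 mean [0.623 0.052 0.134] lo [0.598 0.048 0.123] hi [0.647 0.056 0.147] rect [621.  52.] [51.  8.] 1.8
pump drum 317 mean [ 0.607 -0.262  0.065] lo [ 0.565 -0.303  0.059] hi [ 0.656 -0.215  0.07 ] rect [ 611. -260.] [94. 97.] 69.4
pump arm 121 mean [ 0.613 -0.242  0.086] lo [ 0.572 -0.29   0.075] hi [ 0.646 -0.199  0.095] rect [ 608. -245.] [83. 96.] 3.4
handle 43 mean [ 0.625 -0.215  0.135] lo [ 0.617 -0.229  0.123] hi [ 0.634 -0.202  0.143] rect [ 627. -216.] [30. 14.] 72.1
pack top 79 mean [0.432 0.335 0.141] lo [0.424 0.311 0.126] hi [0.441 0.362 0.149] rect [432. 337.] [15. 54.] 7.7
pack body 233 mean [0.428 0.333 0.067] lo [0.401 0.304 0.058] hi [0.463 0.366 0.074] rect [431. 336.] [62. 63.] 7.1
vial 124 mean [ 0.618 -0.086  0.081] lo [ 0.599 -0.106  0.063] hi [ 0.638 -0.067  0.092] rect [618. -86.] [41. 39.] 0.9
mat 726 [ 0.47267558 -0.1146872   0.00236419] ((473.17230224609375, -115.1671371459961), 79.4764175415039)
```

View pics/c1.png

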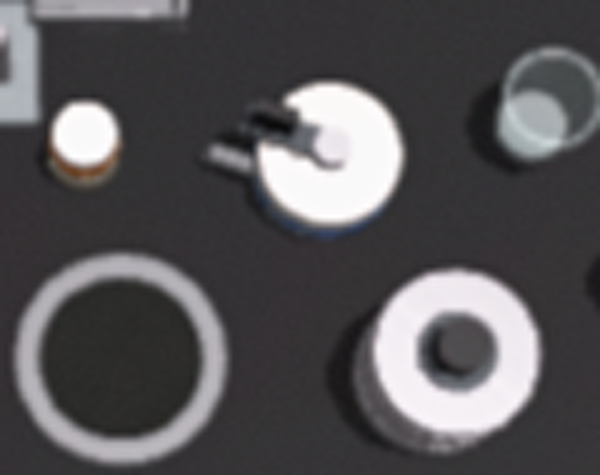

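The crop confirms the white pump with blue band at (330,155), handle at (270,122). The keg's cap is at (455,345), and the mat is a clear ring.

```bash
cat >> h.py <<'E'
from scipy.spatial.transform import Rotation as Ro
def M(p,R):
    T=np.eye(4);T[:3,:3]=R if isinstance(R,np.ndarray) else R.as_matrix();T[:3,3]=p;return T
def down(p,yaw): return M(p,Ro.from_euler('xyz',[180,0,yaw],degrees=True))   # p in mm
def meas():
    s=manip.state(); return M(s['eef_pos']*1000,Ro.from_euler('xyz',s['tool_rot']))
def cmd(): return np.load('cmd.npy')
def rows(T0,targets,grip,dec=0,save=True):
    out=[]
    for T in targets:
        D=np.linalg.inv(T0)@T
        out+=[grip]+[round(float(x),dec)+0.0 for x in D[:3,3]]+[round(float(x),1)+0.0 for x in Ro.from_matrix(D[:3,:3]).as_rotvec(degrees=True)]
    last=out[-6:]
    if save: np.save('cmd.npy',T0@M(last[:3],Ro.from_rotvec(last[3:],degrees=True)))
    print(out); return out
# keg walk
K0=np.array([463.,-336,0]);B=np.array([473.,-115,0]);A0=np.degrees(np.arctan2(B[1]-K0[1],B[0]-K0[0]))-90
E
python3 - <<'E'
from h import *
print(A0, np.degrees(2*np.arcsin(221.2/5/110)))
T=meas(); t=down([463,-336,231],90+A0-23.7)
rows(T,[t],85); rows(T,[down([463,-336,137],90+A0-23.7)],85)
E
```

```text
-2.590801985195114 47.4292910167269
[85, 291.0, -57.0, 0.0, -0.1, 0.0, -40.2]
[85, 291.0, -57.0, 94.0, -0.1, 0.0, -40.2]
```

play_rows --commands '[85,58,-11,0,0,0,-8,85,116,-23,0,0,0,-16,85,175,-34,0,0,0,-24,85,233,-46,0,0,0,-32,85,291,-57,0,0,0,-40]'

```text
time: 0.72
eef_pos: [0.4647, -0.3348, 0.2311]
tool_rot: [-3.141, -0.0, 1.113]
wrist_force: [0.3, -1.5, 0.5]
finger_gap: 0.995
grasp_force: 0.0
```

```bash
python3 - <<'E'
from h import *
T=meas(); print(manip.state()['eef_pos'],manip.state()['tool_rot'])
w=snap('wrist','w0.png');P=cloud(w)
q=P[(P[...,2]>.16)&(P[...,2]<.18)]; q=q[np.hypot(q[:,0]-.463,q[:,1]+.336)<.04]
print(len(q),cv2.minEnclosingCircle((q[:,:2]*1000).astype(np.float32)))
q=P[(P[...,2]>.122)&(P[...,2]<.138)]; q=q[np.hypot(q[:,0]-.463,q[:,1]+.336)<.08]
print(len(q),cv2.minEnclosingCircle((q[:,:2]*1000).astype(np.float32)),np.median(q,0))
# other packs hidden before? list tall white stuff
P=cloud(snap('top','t1.png'))
rows(T,[down([463,-336,137],90+A0-23.7)],85)
E
```

```text
[ 0.46470266 -0.33478181  0.23110193] [-3.14125147e+00 -5.03113241e-05  1.11254053e+00]
1972 ((464.5968322753906, -339.0581359863281), 18.36693572998047)
9858 ((464.3402099609375, -338.6299743652344), 54.97587966918945) [ 0.47187077 -0.32731887  0.12836577]
[85, -2.0, -1.0, 94.0, 0.0, 0.0, 0.0]
```

View pics/t1.png

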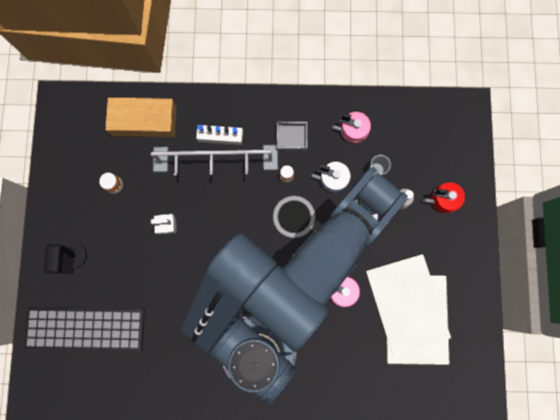

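Still only one cartridge, at (164,224). The keg is just under the gripper, so I lower and grip the cap.

play_rows --commands '[85,-3,1,50,0,0,0,85,-3,1,93,0,0,0,85,-3,1,93,0,0,0,30,-3,1,93,0,0,0,30,-3,1,93,0,0,0]' --newtons 90

```text
time: 1.45
eef_pos: [0.4635, -0.34, 0.1402]
tool_rot: [3.139, 0.001, 1.108]
wrist_force: [0.3, 0.3, 0.1]
finger_gap: 0.601
grasp_force: 0.0
```

play_rows --commands '[30,0,0,0,0,0,0,30,0,0,0,0,0,0,30,0,0,0,0,0,0,30,0,0,0,0,0,0]'

```text
time: 1.95
eef_pos: [0.4633, -0.3398, 0.1401]
tool_rot: [3.14, 0.001, 1.108]
wrist_force: [-1.9, 1.5, 9.7]
finger_gap: 0.397
grasp_force: 89.7
```

```bash
cat >> h.py <<'E'
def walk(c,near,psi,th=0.17,A=None):
    """poses of the keg for one step from centre c; returns list of 10 poses, new centre"""
    A=A0 if A is None else A
    sg=1 if near else -1
    def K(ang,t):   # ang: swing angle rel. to middle, deg ; t lean
        u=(180 if near else 0)+A+ang
        d=np.array([np.cos(np.radians(u)),np.sin(np.radians(u)),0])
        R=Ro.from_rotvec(np.cross([0,0,1],d)*t)
        p=piv; Rz=Ro.from_euler('z',A+ang,degrees=True)
        return M(p+R.apply(-55*d),R*Rz)
    u0=np.radians((180 if near else 0)+A-sg*psi/2)
    piv=np.array([c[0],c[1],0])+55*np.array([np.cos(u0),np.sin(u0),0])
    a0=-sg*psi/2
    L=[K(a0,th/2),K(a0,th)]+[K(a0+sg*psi*i/6,th) for i in range(1,7)]+[K(-a0,th/2),K(-a0,0)]
    return L,L[-1][:3,3]
E
python3 - <<'E'
from h import *
T=meas(); s=manip.state(); print(s['eef_pos'],s['tool_rot'],s['wrist_force'],s['grasp_force'],s['finger_gap'])
np.save('cmd.npy',T)
c=np.array([T[0,3],T[1,3],0]); psi=47.4
K=M(c,Ro.from_euler('z',A0-psi/2,degrees=True)); G=np.linalg.inv(K)@T; np.savez('walk.npz',G=G,c=c)
L,c2=walk(c,True,psi); print(c,c2)
rows(cmd(),[k@G for k in L[:5]],30,1); rows(cmd(),[k@G for k in L[5:]],30,1)
E
```

```text
[ 0.4633172  -0.33982492  0.14008169] [3.13951264e+00 6.66183833e-04 1.10784961e+00] [-1.85157463  1.48055807  9.71345794] 89.72196936607361 0.397417446093124
[ 463.31719981 -339.82491637    0.        ] [ 465.31579987 -295.65585501    0.        ]
[30, -0.1, -12.1, -4.2, -4.9, 0.0, 0.0, 30, -0.1, -24.5, -7.3, -9.7, 0.0, 0.0, 30, 4.1, -24.8, -7.3, -9.7, 0.7, -7.9, 30, 8.2, -25.7, -7.3, -9.7, 1.4, -15.8, 30, 12.1, -27.1, -7.4, -9.6, 2.1, -23.6]
[30, 4.2, -0.3, 0.0, 0.0, 1.4, -7.8, 30, 8.3, -1.2, -0.2, 0.0, 2.7, -15.6, 30, 12.3, -2.6, -0.4, 0.0, 4.1, -23.4, 30, 17.3, 8.0, 4.6, 4.8, 3.0, -23.5, 30, 22.2, 18.2, 10.6, 9.6, 2.0, -23.7]
```

play_rows --commands '[30,-0.1,-12.1,-4.2,-4.9,0.0,0.0,30,-0.1,-24.5,-7.3,-9.7,0.0,0.0,30,4.1,-24.8,-7.3,-9.7,0.7,-7.9,30,8.2,-25.7,-7.3,-9.7,1.4,-15.8,30,12.1,-27.1,-7.4,-9.6,2.1,-23.6]'

```text
time: 2.58
eef_pos: [0.4444, -0.3167, 0.1469]
tool_rot: [2.97, -0.0, 1.526]
wrist_force: [-1.2, -0.6, 3.2]
finger_gap: 0.396
grasp_force: 91.6
```

```bash
python3 - <<'E'
from h import *
T=meas(); s=manip.state(); K=T@np.linalg.inv(np.load('walk.npz')['G'])
print(K.round(3),s['wrist_force'],s['ft_torque'],s['finger_gap'])
snap('scene','s1.png')
a=load('scene')['frame'][130:270,140:340]; cv2.imwrite('pics/s1.png',cv2.resize(a,None,fx=3,fy=3))
E
```

```text
[[ 9.85000e-01  4.10000e-02 -1.69000e-01  4.67984e+02]
 [-4.00000e-02  9.99000e-01  7.00000e-03 -3.17622e+02]
 [ 1.69000e-01  0.00000e+00  9.86000e-01  8.85100e+00]
 [ 0.00000e+00  0.00000e+00  0.00000e+00  1.00000e+00]] [-1.1879462  -0.6264092   3.22499652] [-0.04012752  0.66416144 -0.00949653] 0.3964580428311037
```

View pics/s1.png

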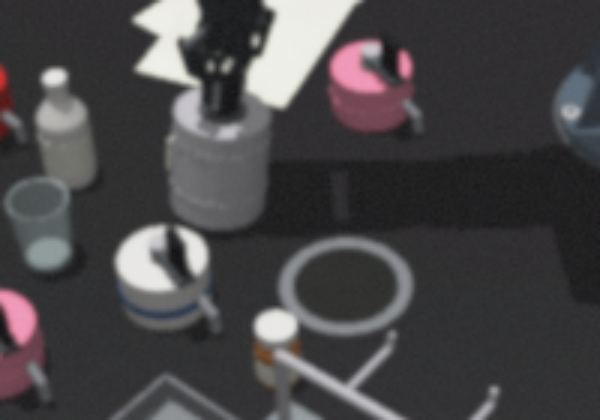

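The keg at (220,160) leans towards the robot and follows the tool, and everything else is standing. Finish this step.

play_rows --commands '[30,4.2,-0.3,0.0,0.0,1.4,-7.8,30,8.3,-1.2,-0.2,0.0,2.7,-15.6,30,12.3,-2.6,-0.4,0.0,4.1,-23.4,30,17.3,8.0,4.6,4.8,3.0,-23.5,30,22.2,18.2,10.6,9.6,2.0,-23.7]'

```text
time: 3.25
eef_pos: [0.4656, -0.2962, 0.1401]
tool_rot: [-3.14, 0.003, 1.933]
wrist_force: [-34.9, -5.7, 88.5]
finger_gap: 0.398
grasp_force: 102.9
```

```bash
python3 - <<'E'
from h import *
s=manip.state();d=np.load('walk.npz');G=d['G'];print(s['wrist_force'],s['ft_torque'])
c=walk(d['c'],True,47.4)[1]
for near in (False,True):
    L,c=walk(c,near,47.4); print(near,c)
    rows(cmd(),[k@G for k in L[:5]],30,1); rows(cmd(),[k@G for k in L[5:]],30,1)
np.savez('walk.npz',G=G,c=c)
E
```

```text
[-34.94477118  -5.74283452  88.49641841] [-1.10645027  5.46477072  0.11665629]
False [ 467.31439993 -251.48679366    0.        ]
[30, 0.1, 12.1, -4.1, 4.8, 0.0, 0.0, 30, 0.1, 24.5, -7.2, 9.7, 0.0, 0.0, 30, 4.3, 24.8, -7.2, 9.7, 0.6, 7.9, 30, 8.4, 25.7, -7.2, 9.7, 1.3, 15.8, 30, 12.4, 27.1, -7.2, 9.6, 2.0, 23.7]
[30, 4.2, 0.2, -0.1, 0.0, 1.3, 7.8, 30, 8.3, 1.1, -0.2, 0.0, 2.6, 15.5, 30, 12.2, 2.5, -0.5, 0.0, 3.9, 23.3, 30, 17.2, -8.2, 4.5, -4.8, 2.9, 23.5, 30, 22.0, -18.5, 10.5, -9.6, 2.0, 23.6]
True [ 469.31299999 -207.3177323     0.        ]
[30, 0.0, -12.1, -4.2, -4.9, 0.0, 0.0, 30, -0.1, -24.5, -7.4, -9.7, 0.0, 0.0, 30, 4.1, -24.8, -7.4, -9.7, 0.7, -7.9, 30, 8.2, -25.6, -7.4, -9.7, 1.4, -15.7, 30, 12.2, -27.1, -7.4, -9.6, 2.1, -23.6]
[30, 4.1, -0.3, 0.0, 0.0, 1.3, -7.8, 30, 8.3, -1.2, -0.2, 0.0, 2.7, -15.6, 30, 12.2, -2.6, -0.4, 0.0, 4.0, -23.4, 30, 17.2, 8.0, 4.6, 4.8, 3.0, -23.5, 30, 22.1, 18.2, 10.6, 9.6, 2.0, -23.7]
```

The set-down pressed at 88 N, too close to the limit. I release to relax, then regrip; later set-downs will stop just short of flat before release.

play_rows --commands '[44,0,0,0,0,0,0,44,0,0,0,0,0,0,44,0,0,0,0,0,0]'

```text
time: 3.62
eef_pos: [0.4645, -0.2954, 0.1384]
tool_rot: [3.141, -0.001, 1.934]
wrist_force: [-0.7, 0.1, 0.2]
finger_gap: 0.512
grasp_force: 0.0
```

```bash
python3 - <<'E'
from h import *
s=manip.state();print(s['wrist_force'],s['ft_torque'],s['finger_gap'],meas().round(1)[:3,3],s['tool_rot'])
P=cloud(snap('wrist'));
for zl,zh,r in((.16,.18,.05),(.122,.138,.09)):
    q=P[(P[...,2]>zl)&(P[...,2]<zh)]; q=q[np.hypot(q[:,0]-.465,q[:,1]+.296)<r]
    print(len(q), len(q) and cv2.minEnclosingCircle((q[:,:2]*1000).astype(np.float32)))
E
```

```text
[-0.74908571  0.12088866  0.23521113] [-0.0296513  -0.02177156  0.05362099] 0.511987300795371 [ 464.5 -295.4  138.4] [ 3.14051262e+00 -9.98051934e-04  1.93422329e+00]
7839 ((463.3059387207031, -288.17633056640625), 35.65008544921875)
16213 ((466.3315124511719, -295.50830078125), 55.21614456176758)
```

play_rows --commands '[44,0,-2,-1,0,0,0,30,0,-2,-1,0,0,0,30,0,-2,-1,0,0,0,30,0,-2,-1,0,0,0]'

```text
time: 4.18
eef_pos: [0.4633, -0.2961, 0.1399]
tool_rot: [3.14, -0.0, 1.936]
wrist_force: [0.6, 1.5, 5.8]
finger_gap: 0.399
grasp_force: 89.3
```

```bash
sed -i 's/K(-a0,th\/2),K(-a0,0)\]/K(-a0,th*.6),K(-a0,.025)]/; s/return L,L\[-1\]\[:3,3\]/return L,K(-a0,0)[:3,3]/' h.py
cat >> h.py <<'E'
def step(near,psi=None,A=None):
    T=meas(); s=manip.state(); print(s['wrist_force'],s['finger_gap'])
    c=np.array([T[0,3],T[1,3],0]); A=A0 if A is None else A
    psi=47.4 if psi is None else psi
    G=np.linalg.inv(M(c,Ro.from_euler('z',A+(-1 if near else 1)*psi/2,degrees=True)))@T
    L,c2=walk(c,near,psi,A=A); print(c,c2)
    r=[k@G for k in L]
    rows(T,r[:5],30,1); rows(cmd(),r[5:],30,1)
E
python3 -c "
from h import *
step(False)"
```

```text
[0.62294597 1.53372715 5.80960765] 0.3988404785367467
[ 463.34554198 -296.07304367    0.        ] [ 465.34414204 -251.90398232    0.        ]
[30, 0.0, 12.1, -4.1, 4.9, 0.0, 0.0, 30, 0.1, 24.5, -7.3, 9.7, 0.0, 0.0, 30, 4.3, 24.7, -7.3, 9.7, 0.6, 7.9, 30, 8.4, 25.6, -7.3, 9.7, 1.3, 15.8, 30, 12.4, 27.0, -7.2, 9.6, 1.9, 23.6]
[30, 4.2, 0.3, -0.1, 0.0, 1.4, 7.8, 30, 8.3, 1.1, -0.2, 0.0, 2.7, 15.6, 30, 12.3, 2.5, -0.5, 0.0, 4.0, 23.4, 30, 16.2, -6.1, 3.4, -3.8, 3.2, 23.5, 30, 20.6, -15.4, 8.6, -8.2, 2.3, 23.7]
```

play_rows --commands '[30,0.0,12.1,-4.1,4.9,0.0,0.0,30,0.1,24.5,-7.3,9.7,0.0,0.0,30,4.3,24.7,-7.3,9.7,0.6,7.9,30,8.4,25.6,-7.3,9.7,1.3,15.8,30,12.4,27.0,-7.2,9.6,1.9,23.6]'

```text
time: 4.8
eef_pos: [0.4839, -0.2745, 0.1462]
tool_rot: [-2.972, 0.0, 1.518]
wrist_force: [1.5, -0.3, -0.5]
finger_gap: 0.396
grasp_force: 91.8
```

play_rows --commands '[30,4.2,0.3,-0.1,0.0,1.4,7.8,30,8.3,1.1,-0.2,0.0,2.7,15.6,30,12.3,2.5,-0.5,0.0,4.0,23.4,30,16.2,-6.1,3.4,-3.8,3.2,23.5,30,20.6,-15.4,8.6,-8.2,2.3,23.7]'

```text
time: 5.42
eef_pos: [0.4679, -0.2533, 0.1402]
tool_rot: [-3.12, 0.001, 1.107]
wrist_force: [1.5, -0.4, -7.2]
finger_gap: 0.399
grasp_force: 91.2
```

play_rows --commands '[44,0,0,0,0,0,0,44,0,0,0,0,0,0]'

```text
time: 5.68
eef_pos: [0.4684, -0.2536, 0.1409]
tool_rot: [-3.117, 0.001, 1.108]
wrist_force: [-2.4, 1.4, 1.7]
finger_gap: 0.516
grasp_force: 1.5
```

```bash
cat >> h.py <<'E'
def keglook():
    T=meas();s=manip.state();print(s['wrist_force'],s['finger_gap'],T[:3,3].round(1),s['tool_rot'])
    P=cloud(snap('wrist')); q=P[(P[...,2]>.122)&(P[...,2]<.138)]; q=q[np.hypot(q[:,0]-T[0,3]/1e3,q[:,1]-T[1,3]/1e3)<.09]
    (x,y),r=cv2.minEnclosingCircle((q[:,:2]*1000).astype(np.float32)); print('keg',x,y,r,'tilt fit',np.linalg.lstsq(np.c_[q[:,:2],np.ones(len(q))],q[:,2],rcond=None)[0])
    # rows to centre, upright at z=140, same yaw
    rows(T,[down([x,y,139],np.degrees(s['tool_rot'][2]))],44,1)
E
python3 -c "
from h import *
keglook()"
```

```text
[-2.35937926  1.39216572  1.67818457] 0.5160316149278448 [ 468.4 -253.6  140.9] [-3.11666573e+00  7.05439940e-04  1.10756351e+00]
keg 466.2315673828125 -252.185791015625 55.18798828125 tilt fit [-0.00715794 -0.0127507   0.12941928]
[44, 0.3, -2.5, 2.0, -1.4, 0.0, 0.0]
```

Soft set-down worked. Next is the near-edge step.

play_rows --commands '[50,0,-2.5,1,-1.4,0,0,50,0,-2.5,1,-1.4,0,0,30,0,-2.5,1,-1.4,0,0,30,0,-2.5,1,-1.4,0,0,30,0,-2.5,1,-1.4,0,0]'

```text
time: 6.35
eef_pos: [0.4659, -0.2522, 0.1402]
tool_rot: [3.141, 0.001, 1.108]
wrist_force: [-2.9, 1.8, 5.4]
finger_gap: 0.395
grasp_force: 89.1
```

```bash
python3 -c "
from h import *
step(True)"
```

```text
[-2.85116182  1.78752557  5.35337864] 0.3949068719892112
[ 465.88241538 -252.21658257    0.        ] [ 467.88101544 -208.04752121    0.        ]
[30, -0.1, -12.1, -4.2, -4.9, 0.0, 0.0, 30, -0.1, -24.5, -7.3, -9.7, 0.0, 0.0, 30, 4.1, -24.8, -7.3, -9.7, 0.7, -7.9, 30, 8.2, -25.7, -7.3, -9.7, 1.4, -15.8, 30, 12.1, -27.1, -7.3, -9.6, 2.1, -23.6]
[30, 4.2, -0.3, -0.1, 0.0, 1.3, -7.8, 30, 8.3, -1.2, -0.2, 0.0, 2.6, -15.6, 30, 12.3, -2.6, -0.4, 0.0, 4.0, -23.4, 30, 16.3, 5.9, 3.5, 3.8, 3.2, -23.5, 30, 20.8, 15.3, 8.7, 8.2, 2.2, -23.6]
```

play_rows --commands '[30,-0.1,-12.1,-4.2,-4.9,0.0,0.0,30,-0.1,-24.5,-7.3,-9.7,0.0,0.0,30,4.1,-24.8,-7.3,-9.7,0.7,-7.9,30,8.2,-25.7,-7.3,-9.7,1.4,-15.8,30,12.1,-27.1,-7.3,-9.6,2.1,-23.6]'

```text
time: 6.98
eef_pos: [0.4466, -0.2289, 0.1467]
tool_rot: [2.973, -0.002, 1.525]
wrist_force: [-1.8, 0.3, -1.6]
finger_gap: 0.398
grasp_force: 91.9
```

play_rows --commands '[30,4.2,-0.3,-0.1,0.0,1.3,-7.8,30,8.3,-1.2,-0.2,0.0,2.6,-15.6,30,12.3,-2.6,-0.4,0.0,4.0,-23.4,30,16.3,5.9,3.5,3.8,3.2,-23.5,30,20.8,15.3,8.7,8.2,2.2,-23.6]'

```text
time: 7.6
eef_pos: [0.4644, -0.2095, 0.1408]
tool_rot: [3.12, 0.001, 1.933]
wrist_force: [-0.9, 0.5, -7.9]
finger_gap: 0.397
grasp_force: 91.0
```

play_rows --commands '[48,0,0,0,0,0,0,48,0,0,0,0,0,0]'

```text
time: 7.85
eef_pos: [0.4645, -0.2094, 0.1411]
tool_rot: [3.115, 0.001, 1.934]
wrist_force: [-0.7, 0.8, 0.3]
finger_gap: 0.562
grasp_force: 0.0
```

```bash
python3 -c "
from h import *
keglook()"
```

```text
[-0.69517124  0.75544692  0.31793481] 0.5623569251296656 [ 464.5 -209.4  141.1] [3.11504724e+00 1.19735942e-03 1.93426132e+00]
keg 469.1455383300781 -208.50096130371094 55.070003509521484 tilt fit [ 0.00547571 -0.01426328  0.12372898]
[44, -0.8, 4.6, 2.2, 1.5, 0.1, 0.0]
```

play_rows --commands '[50,-0.8,4.6,1,1.5,0,0,50,-0.8,4.6,1,1.5,0,0,30,-0.8,4.6,1,1.5,0,0,30,-0.8,4.6,1,1.5,0,0,30,-0.8,4.6,1,1.5,0,0]'

```text
time: 8.52
eef_pos: [0.469, -0.2087, 0.1405]
tool_rot: [-3.141, 0.002, 1.934]
wrist_force: [-3.6, -1.6, 4.7]
finger_gap: 0.397
grasp_force: 89.1
```

```bash
python3 -c "
from h import *
step(False)"
```

```text
[-3.60559662 -1.59255207  4.68118412] 0.39655457363196484
[ 468.99725893 -208.65026062    0.        ] [ 470.99585899 -164.48119926    0.        ]
[30, 0.1, 12.1, -4.2, 4.9, 0.0, 0.0, 30, 0.1, 24.6, -7.3, 9.7, -0.1, 0.0, 30, 4.3, 24.8, -7.3, 9.7, 0.6, 7.9, 30, 8.4, 25.7, -7.3, 9.7, 1.3, 15.7, 30, 12.4, 27.1, -7.3, 9.6, 2.0, 23.6]
[30, 4.1, 0.2, -0.1, 0.1, 1.3, 7.8, 30, 8.2, 1.1, -0.2, 0.1, 2.7, 15.6, 30, 12.2, 2.4, -0.5, 0.1, 4.0, 23.4, 30, 16.2, -6.2, 3.4, -3.7, 3.2, 23.5, 30, 20.6, -15.6, 8.6, -8.1, 2.3, 23.6]
```

play_rows --commands '[30,0.1,12.1,-4.2,4.9,0.0,0.0,30,0.1,24.6,-7.3,9.7,-0.1,0.0,30,4.3,24.8,-7.3,9.7,0.6,7.9,30,8.4,25.7,-7.3,9.7,1.3,15.7,30,12.4,27.1,-7.3,9.6,2.0,23.6]'

```text
time: 9.15
eef_pos: [0.4905, -0.1872, 0.1473]
tool_rot: [-2.972, 0.002, 1.517]
wrist_force: [1.0, -1.2, -1.5]
finger_gap: 0.398
grasp_force: 91.3
```

play_rows --commands '[30,4.1,0.2,-0.1,0.1,1.3,7.8,30,8.2,1.1,-0.2,0.1,2.7,15.6,30,12.2,2.4,-0.5,0.1,4.0,23.4,30,16.2,-6.2,3.4,-3.7,3.2,23.5,30,20.6,-15.6,8.6,-8.1,2.3,23.6]'

```text
time: 9.78
eef_pos: [0.4744, -0.166, 0.1416]
tool_rot: [-3.119, 0.002, 1.107]
wrist_force: [1.4, -1.3, -5.3]
finger_gap: 0.396
grasp_force: 91.0
```

play_rows --commands '[48,0,0,0,0,0,0,48,0,0,0,0,0,0]'

```text
time: 10.02
eef_pos: [0.4748, -0.166, 0.1419]
tool_rot: [-3.115, 0.002, 1.107]
wrist_force: [-3.2, 1.8, 2.6]
finger_gap: 0.567
grasp_force: 1.8
```

```bash
python3 -c "
from h import *
keglook()"
```

```text
[-3.21785532  1.76278303  2.59415917] 0.5670400031004293 [ 474.8 -166.   141.9] [-3.11462362e+00  2.00740515e-03  1.10748380e+00]
keg 470.71722412109375 -163.4862823486328 55.259254455566406 tilt fit [-0.00752376 -0.0098793   0.13122186]
[44, 0.4, -4.7, 3.0, -1.5, 0.1, 0.0]
```

play_rows --commands '[50,0.4,-4.7,2,-1.5,0,0,50,0.4,-4.7,2,-1.5,0,0,30,0.4,-4.7,2,-1.5,0,0,30,0.4,-4.7,2,-1.5,0,0,30,0.4,-4.7,2,-1.5,0,0]'

```text
time: 10.7
eef_pos: [0.4706, -0.1635, 0.1401]
tool_rot: [-3.141, 0.002, 1.108]
wrist_force: [-3.5, 1.7, 5.6]
finger_gap: 0.392
grasp_force: 89.0
```

```bash
python3 -c "
from h import *
step(True,51)"
```

```text
[-3.49880678  1.74650146  5.60335323] 0.39196563089930536
[ 470.60536599 -163.47575276    0.        ] [ 472.7459911  -116.16793778    0.        ]
[30, 0.3, -12.1, -4.2, -4.9, -0.1, 0.0, 30, 0.6, -24.5, -7.3, -9.7, -0.3, 0.0, 30, 5.2, -24.7, -7.3, -9.8, 0.5, -8.5, 30, 9.6, -25.6, -7.3, -9.7, 1.2, -16.9, 30, 13.9, -27.1, -7.3, -9.7, 1.9, -25.4]
[30, 4.5, -0.2, -0.1, 0.0, 1.4, -8.4, 30, 8.9, -1.1, -0.3, -0.1, 2.9, -16.8, 30, 13.2, -2.6, -0.5, -0.2, 4.3, -25.2, 30, 17.2, 5.9, 3.3, 3.7, 3.6, -25.3, 30, 21.7, 15.3, 8.5, 8.1, 2.7, -25.4]
```

play_rows --commands '[30,0.3,-12.1,-4.2,-4.9,-0.1,0.0,30,0.6,-24.5,-7.3,-9.7,-0.3,0.0,30,5.2,-24.7,-7.3,-9.8,0.5,-8.5,30,9.6,-25.6,-7.3,-9.7,1.2,-16.9,30,13.9,-27.1,-7.3,-9.7,1.9,-25.4]'

```text
time: 11.32
eef_pos: [0.452, -0.1385, 0.1466]
tool_rot: [2.973, 0.006, 1.557]
wrist_force: [-1.3, 0.6, -1.5]
finger_gap: 0.398
grasp_force: 91.8
```

play_rows --commands '[30,4.5,-0.2,-0.1,0.0,1.4,-8.4,30,8.9,-1.1,-0.3,-0.1,2.9,-16.8,30,13.2,-2.6,-0.5,-0.2,4.3,-25.2,30,17.2,5.9,3.3,3.7,3.6,-25.3,30,21.7,15.3,8.5,8.1,2.7,-25.4]'

```text
time: 11.95
eef_pos: [0.4692, -0.1178, 0.1407]
tool_rot: [3.121, 0.003, 1.996]
wrist_force: [0.5, 0.2, -7.3]
finger_gap: 0.4
grasp_force: 91.0
```

play_rows --commands '[48,0,0,0,0,0,0,48,0,0,0,0,0,0,48,0,0,0,0,0,0]'

```text
time: 12.32
eef_pos: [0.4689, -0.1177, 0.1413]
tool_rot: [3.116, 0.003, 1.996]
wrist_force: [-0.5, 0.2, -0.6]
finger_gap: 0.563
grasp_force: 0.0
```

```bash
python3 -c "
from h import *
keglook()
T=meas(); print(T[:3,3]); rows(T,[T@M([0,0,-110],np.eye(3))],80)"
```

```text
[-0.54870735  0.18478431 -0.62716347] 0.5625514875840804 [ 468.9 -117.7  141.3] [3.11627104 0.00316617 1.99647447]
keg 473.6770324707031 -116.93934631347656 55.1943244934082 tilt fit [ 0.00606874 -0.01349574  0.1248154 ]
[44, -1.2, 4.6, 2.4, 1.5, 0.2, 0.0]
[ 468.97392144 -117.75696633  141.31427299]
[80, 0.0, 0.0, -110.0, 0.0, 0.0, 0.0]
```

play_rows --commands '[60,-1,4.6,0,1.5,0,0,60,-1,4.6,-55,1.5,0,0,60,-1,4.6,-110,1.5,0,0,60,57,25,-110,1.5,0,0,60,115,46,-110,1.5,0,0]'

```text
time: 13.0
eef_pos: [0.4611, 0.0065, 0.2527]
tool_rot: [-3.141, 0.004, 1.995]
wrist_force: [1.1, 0.2, -0.3]
finger_gap: 0.706
grasp_force: 0.0
```

play_rows --commands '[60,57,20,0,0,0,4,60,114,41,0,0,0,8,60,171,61,0,0,0,12,60,228,82,0,0,0,16,60,285,102,0,0,0,16.7]'

```text
time: 13.62
eef_pos: [0.4358, 0.3094, 0.251]
tool_rot: [-3.141, 0.004, 1.704]
wrist_force: [1.3, 0.6, -0.9]
finger_gap: 0.708
grasp_force: 0.0
```

```bash
python3 - <<'E'
from h import *
T=meas();s=manip.state();print(s['eef_pos'],s['tool_rot'])
def box(P,n,u0,u1,v0,v1,zl,zh):
    q=P[v0:v1,u0:u1].reshape(-1,3); q=q[(q[:,2]>zl)&(q[:,2]<zh)]
    c=cv2.minAreaRect((q[:,:2]*1000).astype(np.float32)) if len(q)>3 else None
    print(n,len(q),c)
f=snap('top','t2.png');P=cloud(f)
box(P,'top cam keg',270,320,190,245,.12,.14)
W=cloud(snap('wrist','w2.png'))
for zl,zh in((.128,.15),(.055,.075)):
    q=W[(W[...,2]>zl)&(W[...,2]<zh)]; q=q[np.hypot(q[:,0]-.4315,q[:,1]-.336)<.07]
    print(len(q),cv2.minAreaRect((q[:,:2]*1000).astype(np.float32)) if len(q)>3 else 0)
E
```

```text
[0.43577271 0.30939485 0.25101534] [-3.14120356  0.00414905  1.70420273]
top cam keg 701 ((473.0399475097656, -114.85052490234375), (109.76200866699219, 104.42316436767578), 0.930794358253479)
1006 ((433.7712707519531, 335.4361572265625), (13.971735954284668, 52.14002227783203), 6.230021953582764)
2432 ((433.132080078125, 335.7732238769531), (61.35649108886719, 63.50775909423828), 6.230288028717041)
```

View pics/t2.png

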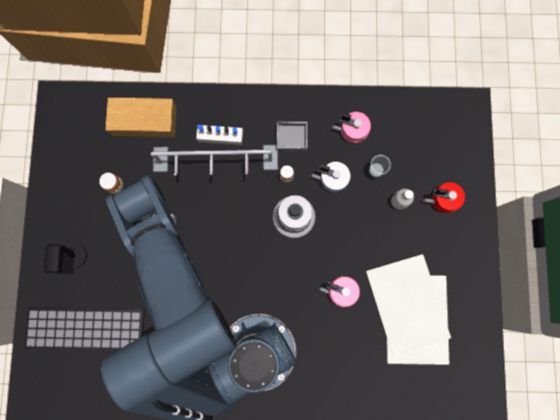

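View pics/w2.png

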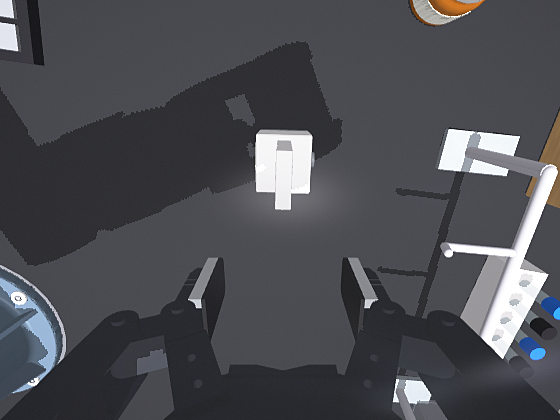

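The keg stands centred on its mat at (295,215), and all bystanders are upright. The wrist view shows the cartridge at (284,165), unobstructed. Descend on it.

play_rows --commands '[60,26,1.5,0,0,0,1.4,60,26,1.5,40,0,0,1.4,60,26,1.5,80,0,0,1.4,60,26,1.5,80,0,0,1.4]'

```text
time: 14.22
eef_pos: [0.433, 0.3317, 0.1686]
tool_rot: [-3.136, 0.006, 1.681]
wrist_force: [-0.0, -0.5, 0.8]
finger_gap: 0.702
grasp_force: 0.0
```

```bash
python3 - <<'E'
from h import *
T=meas();s=manip.state();print(s['eef_pos'],s['tool_rot'])
W=cloud(snap('wrist'))
q=W[(W[...,2]>.128)&(W[...,2]<.15)]; q=q[np.hypot(q[:,0]-.4335,q[:,1]-.336)<.05]
print(len(q),cv2.minAreaRect((q[:,:2]*1000).astype(np.float32)) if len(q)>3 else 0)
rows(T,[down([433.5,335.5,114],96.2)],60,1)
E
```

```text
[0.43302569 0.33174326 0.16860276] [-3.13618897  0.00636746  1.6808027 ]
1874 ((433.8515319824219, 335.4028015136719), (13.979788780212402, 52.73396301269531), 6.503191947937012)
[60, 4.0, 1.2, 54.6, -0.3, 0.4, 0.1]
```

play_rows --commands '[60,4,1,54,0,0,0,60,4,1,54,0,0,0,8,4,1,54,0,0,0,8,4,1,54,0,0,0,8,4,1,54,0,0,0]' --newtons 50

```text
time: 14.9
eef_pos: [0.4347, 0.337, 0.1183]
tool_rot: [-3.142, 0.003, 1.681]
wrist_force: [-5.5, -0.4, 9.5]
finger_gap: 0.153
grasp_force: 48.8
```

play_rows --commands '[8,0,0,0,0,0,0,8,0,0,0,0,0,0,8,0,0,-15,0,0,0,8,0,0,-30,0,0,0,8,0,0,-30,0,0,0]'

```text
time: 15.52
eef_pos: [0.4353, 0.3373, 0.1483]
tool_rot: [3.14, 0.002, 1.681]
wrist_force: [0.1, -0.1, -2.5]
finger_gap: 0.153
grasp_force: 49.2
```

```bash
python3 - <<'E'
from h import *
T=meas();s=manip.state();print(s['eef_pos'],s['tool_rot'],s['wrist_force'],s['finger_gap'],s['grasp_force'])
E
```

```text
[0.43528439 0.33728846 0.14831508] [3.13961934e+00 2.21566177e-03 1.68112670e+00] [ 0.05225654 -0.11797723 -2.46285781] 0.15304153465250786 49.24531102180481
```

```bash
python3 - <<'E'
from h import *
P=cloud(load('top')).reshape(-1,3); Z=P[:,2]
q=P[(Z>.12)&(Z<.145)&(P[:,0]>.63)&(P[:,0]<.70)&(((P[:,1]>.07)&(P[:,1]<.155))|((P[:,1]>.19)&(P[:,1]<.27)))]
k=np.polyfit(q[:,1],q[:,0],1);print('bar',len(q),k,q[:,0].std(),'z',np.median(q[:,2]), 'x at .172',np.polyval(k,.172))
for y in (.052,.172,.291):
    h=P[(Z>.115)&(Z<.155)&(P[:,0]>.55)&(P[:,0]<.66)&(abs(P[:,1]-y)<.012)]
    if len(h)>5:
        print(y,len(h),h[:,0].min(),h[:,0].max(),np.median(h[:,1]),'tip y',np.median(h[h[:,0]<h[:,0].min()+.02,1]),'slope',np.polyfit(h[:,0],h[:,1],1)[0])
W=cloud(load('wrist'))
E
```

```text
bar 169 [-0.03728086  0.67676914] 0.004286183462695755 z 0.1335083320057288 x at .172 0.6703568273123659
0.052 53 0.5966082469249615 0.6586148120920098 0.05197733493221679 tip y 0.05157551454165321 slope 0.026151285127232065
0.172 38 0.5920183292871696 0.6595830564140818 0.17190747522836358 tip y 0.1709760872688527 slope 0.053165374701422616
0.291 42 0.5903757823682149 0.6595079467617945 0.29146753746011694 tip y 0.2904518829994392 slope 0.04529280225312409
```

play_rows --commands '[8,-20,9,-18,0,0,1,8,-60,28,-18,0,0,2,8,-100,47,-18,0,0,3,8,-138,65,-18,0,0,4,8,-175,81,-18,0,0,4]'

```text
time: 16.15
eef_pos: [0.5349, 0.1705, 0.1649]
tool_rot: [-3.141, 0.004, 1.611]
wrist_force: [-0.5, 0.1, -2.2]
finger_gap: 0.151
grasp_force: 49.2
```

play_rows --commands '[8,0,0,0,0,0,0,8,0,0,0,0,0,0]'

```text
time: 16.4
eef_pos: [0.5339, 0.1722, 0.1648]
tool_rot: [-3.14, 0.003, 1.611]
wrist_force: [-0.6, 1.2, -2.2]
finger_gap: 0.154
grasp_force: 49.2
```

```bash
python3 - <<'E'
from h import *
T=meas();s=manip.state();print(s['eef_pos'],s['tool_rot'],s['wrist_force'],s['finger_gap'])
w=snap('wrist','w3.png');W=cloud(w).reshape(-1,3)
q=W[(W[:,2]>.105)&(W[:,2]<.155)&(W[:,0]>.585)&(W[:,0]<.665)&(abs(W[:,1]-.171)<.015)]
if len(q)>5: print(len(q),q.min(0),q.max(0),np.median(q,0))
rows(T,[down([631,172.5,166],92.3)],8,1)
E
```

```text
[0.53389665 0.17215397 0.16484349] [-3.14031726  0.00349697  1.61101011] [-0.57699152  1.17757745 -2.17595937] 0.1544522201815927
1430 [0.59271837 0.16620585 0.12552936] [0.66497777 0.17606515 0.14609723] [0.62747528 0.17233099 0.13065821]
[8, -3.6, 97.0, -1.3, -0.1, 0.2, 0.0]
```

View pics/w3.png

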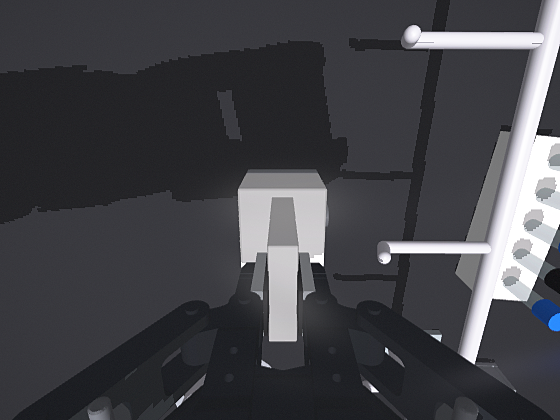

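The wrist view shows the cartridge held at (283,290), with the middle hook ahead at (385–490,248). Slide in and lower by about 22 mm.

play_rows --commands '[8,-0.5,10,-1,0,0,0,8,-1,35,-1,0,0,0,8,-2,60,-1,0,0,0,8,-3,82,-1,0,0,0,8,-3.5,97,-1,0,0,0]'

```text
time: 17.08
eef_pos: [0.6325, 0.173, 0.166]
tool_rot: [-3.141, 0.004, 1.612]
wrist_force: [0.4, -0.3, -2.0]
finger_gap: 0.156
grasp_force: 49.2
```

play_rows --commands '[8,0,0,0,0,0,0,8,0,0,6,0,0,0,8,0,0,12,0,0,0,8,0,0,18,0,0,0,8,0,0,18,0,0,0]'

```text
time: 17.7
eef_pos: [0.631, 0.1722, 0.1475]
tool_rot: [-3.14, 0.004, 1.611]
wrist_force: [-0.1, -0.2, -2.7]
finger_gap: 0.149
grasp_force: 49.2
```

```bash
python3 - <<'E'
from h import *
T=meas();s=manip.state();print(s['eef_pos'],s['tool_rot'],s['wrist_force'],s['finger_gap'])
E
```

```text
[0.63097037 0.17219548 0.14746287] [-3.14000732  0.00376982  1.61130549] [-0.12812594 -0.20140706 -2.72055411] 0.14949676739524845
```

play_rows --commands '[8,0,0,2,0,0,0,8,0,0,4,0,0,0,8,0,0,4,0,0,0]'

```text
time: 18.08
eef_pos: [0.6313, 0.1722, 0.144]
tool_rot: [-3.141, 0.004, 1.611]
wrist_force: [-0.1, -0.3, -2.5]
finger_gap: 0.152
grasp_force: 49.2
```

play_rows --commands '[8,0,0,1,0,0,0,8,0,0,2,0,0,0,8,0,0,2,0,0,0]'

```text
time: 18.45
eef_pos: [0.6315, 0.1723, 0.1428]
tool_rot: [3.142, 0.003, 1.611]
wrist_force: [-1.7, -0.1, 4.9]
finger_gap: 0.15
grasp_force: 50.2
```

Contact on the hook, so release. I open wide enough to clear the block, then go straight up.

play_rows --commands '[36,0,0,-1,0,0,0,36,0,0,-1,0,0,0,36,0,0,-1,0,0,0,36,0,0,-15,0,0,0,36,0,0,-40,0,0,0]'

```text
time: 19.08
eef_pos: [0.6311, 0.1723, 0.1826]
tool_rot: [-3.14, 0.004, 1.611]
wrist_force: [0.6, 0.0, 0.7]
finger_gap: 0.42
grasp_force: 0.0
```

play_rows --commands '[36,0,0,-40,0,0,0,36,-40,-20,-70,0,0,0,0,-95,-40,-70,0,0,0,0,-150,-60,-70,0,0,0,0,-205,-60,-70,0,0,0]'

```text
time: 19.7
eef_pos: [0.5789, -0.0362, 0.2544]
tool_rot: [3.141, 0.004, 1.612]
wrist_force: [-0.2, 0.0, -0.3]
finger_gap: -0.001
grasp_force: 0.0
```

```bash
python3 - <<'E'
from h import *
T=meas();s=manip.state();print(s['eef_pos'],s['tool_rot'],s['finger_gap'])
f=snap('top');P=cloud(f).reshape(-1,3);snap('scene','s3.png')
q=P[(P[:,2]>.15)&(P[:,2]<.18)&(np.hypot(P[:,0]-.63,P[:,1]-.171)<.05)]
print(len(q),q.mean(0) if len(q) else 0, cv2.minAreaRect((q[:,:2]*1000).astype(np.float32)) if len(q)>3 else 0)
cv2.imwrite('pics/m3.png',np.hstack([cv2.resize(f['frame'][120:240,140:300],None,fx=2.5,fy=2.5),cv2.resize(load('scene')['frame'][200:350,200:400],None,fx=2,fy=2)]))
E
```

```text
[ 0.57891517 -0.03615723  0.25439565] [3.14073712 0.00383334 1.61158213] -0.001389422279081356
84 [0.6300969  0.17101537 0.165655  ] ((630.87890625, 172.54037475585938), (16.12283706665039, 51.08870315551758), 2.62174129486084)
```

View pics/m3.png

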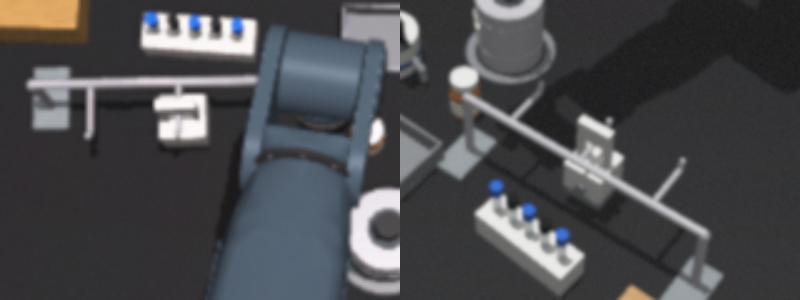

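The cartridge hangs on the middle hook at left-crop (180,115), the keg is on its mat, and all bystanders stand. Now the crank: I use the shut fingers as a post behind the handle.

play_rows --commands '[0,-50,2,0,0,0,0,0,-100,3,0,0,0,0,0,-150,5,0,0,0,0,0,-183,5,0,0,0,0,0,-183,5,0,0,0,0]'

```text
time: 20.42
eef_pos: [0.5922, -0.2188, 0.254]
tool_rot: [3.142, 0.004, 1.609]
wrist_force: [-0.1, -0.2, -0.3]
finger_gap: 0.005
grasp_force: 0.0
```

play_rows --commands '[0,0,0,50,0,0,0,0,0,0,70,0,0,0,0,0,0,70,0,0,0]'

```text
time: 20.8
eef_pos: [0.5918, -0.2161, 0.1827]
tool_rot: [-3.139, 0.002, 1.612]
wrist_force: [-1.0, 0.4, -0.1]
finger_gap: -0.001
grasp_force: 0.0
```

```bash
python3 - <<'E'
from h import *
T=meas();s=manip.state();print(s['eef_pos'],s['tool_rot'])
w=snap('wrist','w4.png');P=cloud(w).reshape(-1,3)
for n,zl,zh in(('drum',.06,.072),('handle',.125,.145)):
    q=P[(P[:,2]>zl)&(P[:,2]<zh)&(np.hypot(P[:,0]-.61,P[:,1]+.26)<.07)]
    print(n,len(q),q.min(0) if len(q) else 0,q.max(0) if len(q) else 0,cv2.minAreaRect((q[:,:2]*1000).astype(np.float32)) if len(q)>3 else 0)
E
```

```text
[ 0.59179601 -0.21610616  0.18274524] [-3.13898765e+00  2.32639612e-03  1.61222096e+00]
drum 3884 [ 0.56362829 -0.30639117  0.06000675] [ 0.66232957 -0.21050779  0.07120514] ((615.2833862304688, -254.4005584716797), (84.81634521484375, 98.73298645019531), 67.31769561767578)
handle 961 [ 0.61773768 -0.23371658  0.12501192] [ 0.63796189 -0.20126119  0.13796193] ((627.9544067382812, -217.4886932373047), (31.716838836669922, 12.376448631286621), 71.35222625732422)
```

View pics/w4.png

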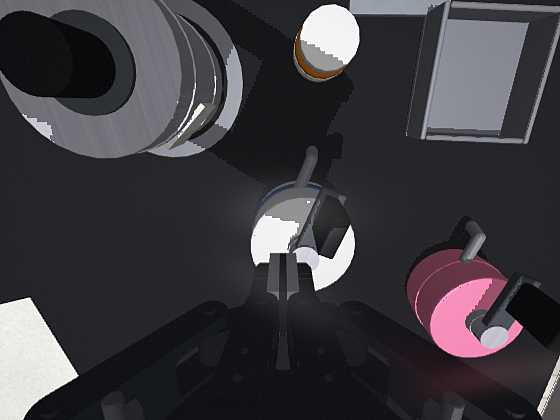

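The wrist view shows the fingers at (285,270), the crank handle at (330,220) on the white drum, and the pink look-alike at (465,310), which is well clear.

play_rows --commands '[0,-4,0,0,0,0,0,0,-4,0,40,0,0,0,0,-4,0,77,0,0,0,0,-4,0,77,0,0,0]'

```text
time: 21.35
eef_pos: [0.5915, -0.2215, 0.1054]
tool_rot: [-3.138, 0.002, 1.611]
wrist_force: [0.1, -0.5, 1.1]
finger_gap: -0.002
grasp_force: 0.0
```

```bash
cat >> h.py <<'E'
def orbit(a,T0,n=5,d=30):
    s=manip.state(); yaw=np.degrees(s['tool_rot'][2])
    P=[down([613+45.5*np.cos(np.radians(a-d*i)),-260+45.5*np.sin(np.radians(a-d*i)),T0[2,3]],yaw) for i in range(1,n+1)]
    for p in P: p[:3,:3]=T0[:3,:3]
    rows(T0,P,0,0)
E
python3 - <<'E'
from h import *
T=meas();s=manip.state();print(s['eef_pos'],s['tool_rot'],s['wrist_force'])
orbit(118,T); [orbit(118-150*k,cmd()) for k in range(1,5)]
E
```

```text
[ 0.59145104 -0.22146266  0.10536345] [-3.13819344e+00  2.07200706e-03  1.61120853e+00] [ 0.14230999 -0.48183773  1.08157404]
[0, 6.0, 23.0, 0.0, 0.0, 0.0, 0.0, 0, -2.0, 46.0, 0.0, 0.0, 0.0, 0.0, 0, -20.0, 61.0, 0.0, 0.0, 0.0, 0.0, 0, -43.0, 65.0, 0.0, 0.0, 0.0, 0.0, 0, -65.0, 58.0, 0.0, 0.0, 0.0, 0.0]
[0, -15.0, -18.0, 0.0, 0.0, 0.0, 0.0, 0, -20.0, -41.0, 0.0, 0.0, 0.0, 0.0, 0, -12.0, -64.0, 0.0, 0.0, 0.0, 0.0, 0, 6.0, -79.0, 0.0, 0.0, 0.0, 0.0, 0, 29.0, -83.0, 0.0, 0.0, 0.0, 0.0]
[0, 22.0, 7.0, 0.0, 0.0, 0.0, 0.0, 0, 38.0, 25.0, 0.0, 0.0, 0.0, 0.0, 0, 42.0, 48.0, 0.0, 0.0, 0.0, 0.0, 0, 34.0, 71.0, 0.0, 0.0, 0.0, 0.0, 0, 16.0, 86.0, 0.0, 0.0, 0.0, 0.0]
[0, -23.0, 4.0, 0.0, 0.0, 0.0, 0.0, 0, -45.0, -3.0, 0.0, 0.0, 0.0, 0.0, 0, -60.0, -21.0, 0.0, 0.0, 0.0, 0.0, 0, -65.0, -44.0, 0.0, 0.0, 0.0, 0.0, 0, -57.0, -67.0, 0.0, 0.0, 0.0, 0.0]
[0, 18.0, -15.0, 0.0, 0.0, 0.0, 0.0, 0, 41.0, -19.0, 0.0, 0.0, 0.0, 0.0, 0, 63.0, -12.0, 0.0, 0.0, 0.0, 0.0, 0, 79.0, 6.0, 0.0, 0.0, 0.0, 0.0, 0, 83.0, 29.0, 0.0, 0.0, 0.0, 0.0]
```

play_rows --commands '[0,6,23,0,0,0,0,0,-2,46,0,0,0,0,0,-20,61,0,0,0,0,0,-43,65,0,0,0,0,0,-65,58,0,0,0,0]'

```text
time: 21.98
eef_pos: [0.6539, -0.2852, 0.1091]
tool_rot: [3.139, 0.005, 1.612]
wrist_force: [1.2, 2.4, -0.3]
finger_gap: -0.002
grasp_force: 0.9
```

```bash
cat >> h.py <<'E'
def crank():
    P=cloud(snap('top')).reshape(-1,3);W=cloud(snap('wrist')).reshape(-1,3)
    T=meas(); a=np.degrees(np.arctan2(T[1,3]+260,T[0,3]-613)); print('post',T[:3,3].round(1),a)
    for n,X in(('top',P),('wrist',W)):
        q=X[(X[:,2]>.122)&(X[:,2]<.142)&(np.hypot(X[:,0]-.613,X[:,1]+.26)<.068)&(np.hypot(X[:,0]-T[0,3]/1e3,X[:,1]-T[1,3]/1e3)>.015)]
        if len(q)>5: m=np.median(q,0); print(n,len(q),m.round(3),np.degrees(np.arctan2(m[1]+.26,m[0]-.613)))
E
python3 -c "
from h import *
print(manip.state()['wrist_force']);crank()"
```

```text
[ 1.20170937  2.40680425 -0.26950068]
post [ 652.5 -287.   108.4] -34.336207108676795
wrist 903 [ 0.632 -0.286  0.133] -53.951127363108164
```

The handle follows, about 125° so far. Continue.

play_rows --commands '[0,-15,-18,0,0,0,0,0,-20,-41,0,0,0,0,0,-12,-64,0,0,0,0,0,6,-79,0,0,0,0,0,29,-83,0,0,0,0]'

```text
time: 22.7
eef_pos: [0.5676, -0.2593, 0.1076]
tool_rot: [3.141, 0.005, 1.61]
wrist_force: [1.3, -3.1, 0.2]
finger_gap: -0.002
grasp_force: 1.3
```

play_rows --commands '[0,22,7,0,0,0,0,0,38,25,0,0,0,0,0,42,48,0,0,0,0,0,34,71,0,0,0,0,0,16,86,0,0,0,0]'

```text
time: 23.32
eef_pos: [0.6559, -0.2376, 0.1062]
tool_rot: [-3.14, 0.003, 1.613]
wrist_force: [-1.0, 0.7, 0.6]
finger_gap: -0.001
grasp_force: 0.7
```

```bash
python3 -c "
from h import *
print(manip.state()['wrist_force']);crank()"
```

```text
[-0.99297573  0.70912762  0.60287092]
post [ 655.8 -239.4  106.1] 25.636009250042108
wrist 200 [ 0.669 -0.232  0.135] 26.453118020702938
```

play_rows --commands '[0,-23,4,0,0,0,0,0,-45,-3,0,0,0,0,0,-60,-21,0,0,0,0,0,-65,-44,0,0,0,0,0,-57,-67,0,0,0,0]'

```text
time: 24.05
eef_pos: [0.5877, -0.3003, 0.107]
tool_rot: [3.141, 0.005, 1.61]
wrist_force: [1.6, -1.1, 1.1]
finger_gap: -0.001
grasp_force: 0.7
```

play_rows --commands '[0,18,-15,0,0,0,0,0,41,-19,0,0,0,0,0,63,-12,0,0,0,0,0,79,6,0,0,0,0,0,83,29,0,0,0,0]'

```text
time: 24.68
eef_pos: [0.616, -0.2134, 0.1065]
tool_rot: [-3.14, 0.003, 1.612]
wrist_force: [-1.5, 0.4, -0.3]
finger_gap: 0.001
grasp_force: 0.8
```

```bash
python3 -c "
from h import *
print(manip.state()['wrist_force']);crank()
cv2.imwrite('pics/w5.png',load('wrist')['frame'])
orbit(118-750,cmd(),2,15)"
```

```text
[-1.45559509  0.37317856 -0.29552689]
post [ 617.2 -213.6  106.3] 84.80759188177713
wrist 926 [ 0.641 -0.209  0.131] 61.579659980774444
[0, -2.0, 12.0, 0.0, 0.0, 0.0, 0.0, 0, -8.0, 23.0, 0.0, 0.0, 0.0, 0.0]
```

View pics/w5.png

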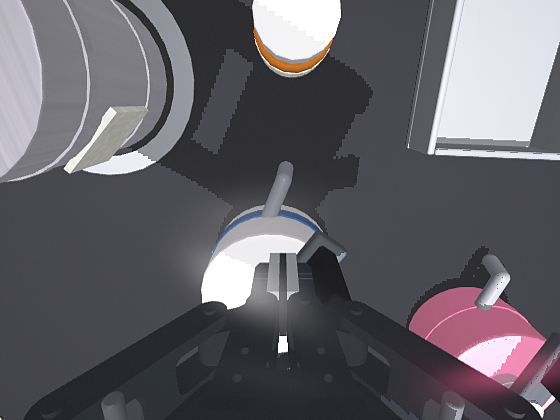

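The handle is just beyond the fingers at (325,255), about 2 turns plus 10°. I add a small push for margin, then back off and rise.

play_rows --commands '[0,-1,8,0,0,0,0,0,-1,8,0,0,0,0,0,0,-14,0,0,0,0,0,0,-14,-50,0,0,0,0,0,-14,-100,0,0,0]'

```text
time: 25.4
eef_pos: [0.6004, -0.2154, 0.2077]
tool_rot: [-3.14, 0.003, 1.611]
wrist_force: [0.4, -0.6, 1.3]
finger_gap: -0.003
grasp_force: 0.0
```

play_rows --commands '[0,-20,-50,-40,0,0,0,0,-40,-110,-80,0,0,0,0,-60,-170,-100,0,0,0,0,-80,-220,-100,0,0,0,0,-80,-220,-100,0,0,0]'

```text
time: 26.02
eef_pos: [0.3819, -0.3047, 0.3079]
tool_rot: [3.141, 0.005, 1.608]
wrist_force: [0.0, -0.2, -0.4]
finger_gap: -0.002
grasp_force: 0.0
```

```bash
python3 - <<'E'
from h import *
s=manip.state();print(s['eef_pos'],s['time'],s['wrist_force'])
f=snap('top','t9.png');P=cloud(f).reshape(-1,3)
def r(n,cx,cy,rad,zl,zh):
    q=P[(P[:,2]>zl)&(P[:,2]<zh)&(np.hypot(P[:,0]-cx,P[:,1]-cy)<rad)]
    c=cv2.minAreaRect((q[:,:2]*1000).astype(np.float32)) if len(q)>3 else 0; print(n,len(q),c)
    return c
h=r('handle',.611,-.26,.07,.122,.145)
if h: print(np.degrees(np.arctan2(h[0][1]+259.5,h[0][0]-610.5)))
r('keg',.473,-.115,.09,.12,.14); r('pack',.63,.171,.05,.15,.18)
E
```

```text
[ 0.38194581 -0.30468673  0.30787673] 26.025 [ 0.02539102 -0.20287852 -0.39668062]
handle 41 ((640.0225830078125, -223.89305114746094), (31.789159774780273, 12.658571243286133), 52.925071716308594)
50.33705105103808
keg 706 ((473.1761169433594, -114.84027099609375), (109.59782409667969, 104.38651275634766), 0.9132325649261475)
pack 81 ((617.6513671875, 168.598388671875), (45.83056640625, 50.2291374206543), 11.874125480651855)
```

View pics/t9.png

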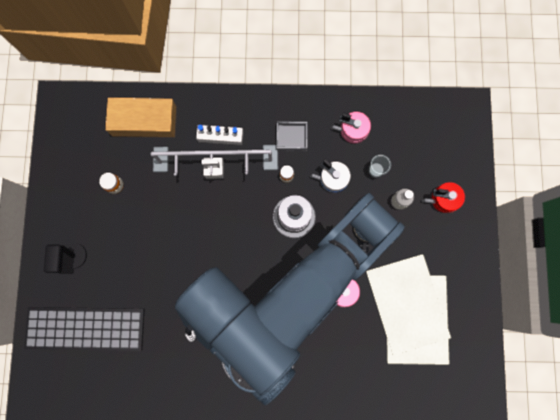

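The crank handle is now about 19° past two turns. The pack reading changed, so I check it.

```bash
python3 - <<'E'
from h import *
P=cloud(load('top')).reshape(-1,3)
for zl in (.15,.155,.16):
    q=P[(P[:,2]>zl)&(P[:,2]<.18)&(np.hypot(P[:,0]-.63,P[:,1]-.171)<.05)]
    print(len(q),q[:,2].mean(),q.mean(0),cv2.minAreaRect((q[:,:2]*1000).astype(np.float32)))
E
```

```text
81 0.16634949765575632 [0.63000374 0.17102851 0.1663495 ] ((617.6513671875, 168.598388671875), (45.83056640625, 50.2291374206543), 11.874125480651855)
78 0.16685855520621098 [0.6306242  0.17097159 0.16685856] ((630.7714233398438, 171.71153259277344), (16.545093536376953, 51.10009002685547), 3.581737518310547)
74 0.16730174063601344 [0.63076045 0.17109423 0.16730174] ((630.7714233398438, 171.71153259277344), (16.545093536376953, 51.10009002685547), 3.581737518310547)
```

The stretched reading was only the hook's tip; the pack hangs unchanged. Hand in.

```bash
python3 -c "
from station import manip
print(manip.job_done())"
```

```text
the job is handed in; nothing more can be done
None
```

I handed the job in at 26 s, with no verdict returned: the keg was walked onto its mat and stands about 1 mm from centre, the only cartridge present hangs on the middle hook, the crank is about 12.9 rad round, and nothing was knocked over.

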